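# Thread the ring weights onto their spindle, wide one first

### The arm

A 6-joint arm with a two-finger parallel gripper is mounted at the origin on the work surface. World frame = base frame: x ahead of the robot, y to its left, z up, the work surface at z = 0. Lengths are in m, angles in rad, forces in N, time in s.
With the tool pointing down it reaches from about 0.25 to 0.725 m from the base axis. Payload 4 kg.
Tool frame: the origin (TCP) lies at the very end of the fingers, on their centre line; the grasp point (between the pads) lies 19 mm behind it; z points along the fingers, y is the line along which they close (so a half turn about z gives the same grasp; the last joint's range is limited). The gripper opens to 85 mm and grips with 20 to 120 N. Pads are 22 mm wide; open, the fingers measure 114 mm over their backs; the gripper's body (76 mm by 85 mm) begins 54 mm behind the grasp point. The pads swing forward as they close: fully open they stand 13 mm farther back than shut.
Start: joints at [1.219, 0.241, 0.005, 1.335, 0, 1.571], TCP at [0.172, 0.469, 0.202] pointing down, gripper open.
Joint ranges: [-2.72, 2.72], [-1.05, 1.87], [-1.09, 1.28], [-1.99, 2.15], [-1.42, 1.44], [-3.14, 3.14]. Speed limits (rad/s): [2.79, 2.79, 3.14, 3.14, 3.14, 3.14].

### API

Orientations are given as a unit quaternion [x, y, z, w].
In Python, from workcell import bot, vision, workorder gives the robot as it stands.
- The arm moves only by the shell command python3 -m creep 'ROWS' [OPENING]. ROWS is JSON, a list of rows, each a list of 2 entries, a list of its own where there are three numbers: the shift along the tool's x, y, z in mm, then the turn, a rotation vector about the tool's x, y, z in rad. In form: [[[dx, dy, dz], [wx, wy, wz]], ...]. A call has 1 to 12 rows; each row shifts and turns the commanded pose from where the row before left it, along the tool's axes as they then stand; what a row does not reach is not made up. A row lasts 1/8 s, in which the tool goes at most 62.5 mm and 10.7 degrees, less where a joint would pass 70% of its speed; a pose out of reach is approached as far as the arm can. A call is refused whole if a number of a shift passes 62.5 or a number of a turn 0.188, either way. A call with a gripper value outside its range is refused whole. OPENING is the finger opening in mm, from 0 to 85.4, set as the call begins (- or left out, the last holds). The fingers move at their own pace and stop on an object; the grip force is fixed at half the most. Time passes only in rows, so rows that do not move let the fingers close. It gives the time, the measured TCP pose, the force, the opening and the grip force at its end, in the units of the state.
- bot.get_obs(): the state, without advancing time (a new reading comes with each control period).
- vision.camera(name): name is "scene" or "top"; returns a dict with "image" (400x640x3 uint8, blue, green, red), "z_map" (400x640 float32, m along the optical axis (not along the pixel's ray), 0 where there is no reading), "K" (3x3 intrinsics, pixels), "rvec" (rotation vector, rad) and "tvec" (3), from world to camera coordinates, as OpenCV has them. Camera axes: x right, y down, z forward; pixel columns grow to the right and rows downward; lengths in m; the calibration is good to about 2 mm. A picture is of the moment at which its call begins.
- workorder.job_done(): hands the job in; it is judged then, once.
Trained networks look in a picture, given as the dict that the camera call returned (one of the last four; its "shot" number tells which), for a name from the list of things; names that differ only in an ending like _2 or _b are one class to them, and where a whole thing is asked for, a point or a joint stands for the part that bears it (a point fixed in the world has none). Each returns a list of dicts, best first, with "score" (0 to 1); they miss things now and then, are a little off and sometimes report something else, mostly with a low value. They report only what shows in the picture. A call takes as long as a camera call. They do not tell look-alikes from the thing itself.
- vision.spot_in(picture, query): "position" ([column, row] in pixels, amid what is visible of it).
- vision.place_of(picture, query): "position" ([column, row] in pixels: a listed point, or the origin of a listed thing).
The state is a dict: "clock": time; "joint_pos": joint angles; "joint_vel": joint speeds; "tau": joint torques, N m; "eef_pos": TCP position; "tool_rot": TCP orientation; "ft_force": force on the tool from outside, world axes, zero at the start; "ft_torque": the same for the moment, N m; "grip_width": finger opening in m; "grasp_force": force on a finger pad.
Only numpy, scipy, OpenCV 4.12 (cv2) and the standard library are available. Lean on these libraries where they do the work, as an engineer would, in place of code of your own. Each camera call takes 0.05 s, during which the arm holds its last target. There are 200 camera calls.

### The job

Put the two brass ring weights away on the spindle of the little wooden stand: first the wide ring, right down on the wooden base, then the narrow ring on top of it, both lying flat with the spindle through them. Leave the solid knobbed weight standing where it is.

Things in the scene. Friction and masses are not known exactly. Their poses are not given: they have to be found in the camera images.
- wide_ring_center (a point): Centre of the wide ring: brass ring weight, a plain flat ring with a round bore, lying flat on the counter. Outside diameter 58 mm, bore 28 mm, 25 mm high, about 0.4 kg. The point is in the middle of the bore, half-way up (12.5 mm above its underside); z is the ring's axis.
- narrow_ring_center (a point): Centre of the narrow ring: brass ring weight, a plain flat ring with a round bore, lying flat on the counter. Outside diameter 42 mm, bore 28 mm, 25 mm high, about 0.17 kg. The point is in the middle of the bore, half-way up (12.5 mm above its underside); z is the ring's axis.
- stand_seat (a point): The seat of the fixed stand: a dark wooden disc 84 mm across and 12 mm high with a thin upright steel spindle in its middle, 8 mm in diameter, round-tipped. The point is on the spindle's axis at the top face of the disc (12 mm above the counter); z is up along the spindle, whose tip is 60 mm above this point. Seated, the wide ring's centre is 12.5 mm above it and the narrow ring's 37.5 mm.
- knob_weight_center (a point): A bystander: solid brass weight without a bore, a cylinder 48 mm across and 32 mm high with a small knob on top, 57 mm high in all. The point is on its axis 28 mm above the counter. It stays where it is. (Also on the counter, out of the way: an abacus and a red box beyond the work, a glass jar 160 mm high far to the right.)
Mind the look-alikes: they are no part of the job. Leave any blue or white look-alike of the part that bears narrow_ring_center alone.

How it is judged:
By the outcome, as a careful person would: the job done as asked, in the order asked, and still so for the second after the job is handed in, with the robot touching nothing.
It also fails if it takes over 61 s, if anything falls off the work surface, if the arm or the gripper's body presses on something with over 40 N, if the wrist force passes 120 N, or if a joint passes its speed limit or range.

## Working session

There is one attempt and no reset: what is moved stays moved. The work goes in short steps, Python scripts to look and compute and a shell command to move; the robot and the scene stay as the last step left them, time stands still between calls to the robot, and variables do not carry over. Pictures are saved under pics/ and viewed, at most 10 in all, crops included, and the job is handed in when it is done.

```bash
mkdir -p pics; cat > h.py <<'E'
import numpy as np, cv2
from workcell import bot, vision, workorder
def deproj(c,uv,z=None):
    """world point of pixel; on plane z if given, else by depth"""
    R,_=cv2.Rodrigues(np.array(c["rvec"],float)); t=np.array(c["tvec"],float).ravel()
    K=np.array(c["K"]); u,v=uv
    d=np.linalg.solve(K,[u,v,1.])
    o=-R.T@t; w=R.T@d
    s=(z-o[2])/w[2] if z is not None else c["z_map"][int(round(v)),int(round(u))]
    return o+s*w
E
python3 - <<'E'
from h import *
zs=dict(wide_ring_center=.0125,narrow_ring_center=.0125,stand_seat=.012,knob_weight_center=.028)
for n in ["top","scene"]:
    c=vision.camera(n); cv2.imwrite(f"pics/{n}0.png",c["image"])
    for q,z in zs.items():
        for r in vision.place_of(c,q)[:4]: print(n,q,np.round(r["position"],1),round(r["score"],2),deproj(c,r["position"],z).round(4))
o=bot.get_obs(); print(o["eef_pos"],o["tool_rot"],o["clock"],o["grip_width"])
E
```

```text
top wide_ring_center [337.9 142.7] 0.73 [ 0.66   -0.0357  0.0125]
top narrow_ring_center [389.5 247.8] 0.74 [ 0.3995 -0.1533  0.0125]
top narrow_ring_center [445.9 203.8] 0.66 [ 0.5024 -0.2955  0.0125]
top narrow_ring_center [404.2 177.1] 0.59 [ 0.5708 -0.1957  0.0125]
top narrow_ring_center [406.3 210.8] 0.44 [ 0.4881 -0.1977  0.0125]
top stand_seat [323.5 231.4] 0.92 [0.444  0.0059 0.012 ]
top knob_weight_center [209.5 203.3] 0.7 [0.5196 0.2759 0.028 ]
scene wide_ring_center [350.8 245.7] 0.56 [ 0.6634 -0.0433  0.0125]
scene narrow_ring_center [204.  248.8] 0.97 [ 0.4915 -0.2051  0.0125]
scene narrow_ring_center [240.  277.2] 0.91 [ 0.5812 -0.2048  0.0125]
scene narrow_ring_center [150.1 282. ] 0.77 [ 0.4889 -0.2993  0.0125]
scene narrow_ring_center [199.9 211. ] 0.74 [ 0.4065 -0.1532  0.0125]
scene stand_seat [280.1 177.8] 0.56 [0.4395 0.0151 0.012 ]
scene knob_weight_center [388.  135.3] 0.82 [0.5192 0.2747 0.028 ]
[0.17227665 0.46933087 0.20215034] [ 1.74999157e-01  9.84568580e-01 -7.41643351e-05 -2.62481307e-05] 0.5 0.08517642439228915
```

View pics/top0.png

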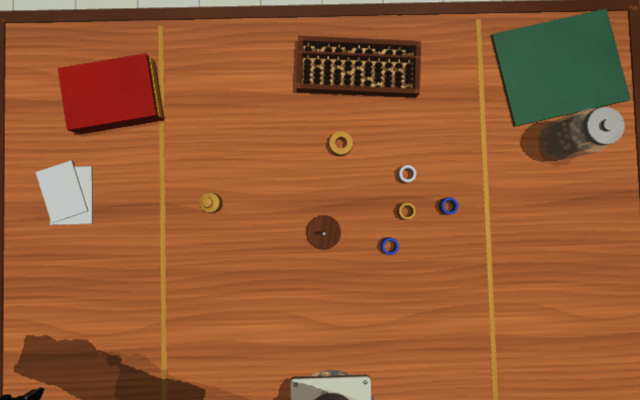

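View pics/scene0.png

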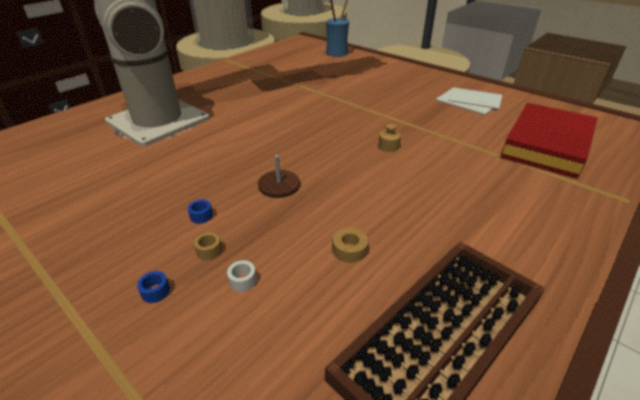

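The top picture shows the wide brass ring at (340,143), the narrow brass ring at (406,211), the stand at (323,232) and the knob weight at (209,203). The look-alikes are blue at (389,246) and (448,206), and white at (407,174). I'll refine the positions from depth now.

```bash
cat >> h.py <<'E'
def cloud(c):
    R,_=cv2.Rodrigues(np.array(c["rvec"],float)); t=np.array(c["tvec"],float).ravel()
    v,u=np.mgrid[0:400,0:640]; Z=c["z_map"]
    P=np.linalg.solve(np.array(c["K"]),np.stack([u.ravel(),v.ravel(),np.ones(u.size)]))*Z.ravel()
    W=(R.T@(P-t[:,None])).T; W[Z.ravel()==0]=np.nan
    return W
def top(c,xy,r,lo,hi):
    W=cloud(c); m=(np.hypot(*(W[:,:2]-xy).T)<r)&(W[:,2]>lo)&(W[:,2]<hi)
    p=W[m]
    if len(p)<3: return len(p),None
    (a,b),rad=cv2.minEnclosingCircle(p[:,:2].astype(np.float32)); return len(p),np.round([a,b,rad,np.median(p[:,2])],4)
E
python3 - <<'E'
from h import *
for n in ["top","scene"]:
    c=vision.camera(n)
    print(n,"wide",top(c,[.661,-.04],.045,.021,.032)); print("narrow",top(c,[.49,-.201],.035,.021,.032))
    print("seat",top(c,[.442,.01],.06,.008,.018)); print("spindle",top(c,[.442,.01],.05,.03,.09))
E
```

```text
top wide (339, array([ 0.6589, -0.0421,  0.0287,  0.0256]))
narrow (128, array([ 0.4891, -0.1965,  0.0207,  0.0252]))
seat (912, array([0.4431, 0.006 , 0.0419, 0.0123]))
spindle (12, array([0.4429, 0.0054, 0.0033, 0.0707]))
scene wide (596, array([ 0.6593, -0.0419,  0.0296,  0.0244]))
narrow (252, array([ 0.49  , -0.1963,  0.0217,  0.0241]))
seat (801, array([0.444 , 0.0057, 0.0422, 0.0118]))
spindle (79, array([0.4449, 0.0047, 0.0038, 0.0523]))
```

```bash
python3 -m creep '[[[0,0,0],[0,0,0.145]],[[0,0,0],[0,0,0.145]],[[0,0,0],[0,0,0.146]],[[-40,0,0],[0,0,0]],[[-44,0,0],[0,0,0]],[[-44,0,0],[0,0,0]],[[-44,0,0],[0,0,0]],[[-44,0,0],[0,0,0]],[[-44,0,0],[0,0,0]],[[-44,0,0],[0,0,0]],[[-44,0,0],[0,0,0]],[[-40,0,0],[0,0,0]]]' 85
cat >> h.py <<'E'
from scipy.spatial.transform import Rotation as Ro
def go(xyz):
    o=bot.get_obs(); r=Ro.from_quat(o["tool_rot"])
    print("t",round(o["clock"],2),"pos",np.round(o["eef_pos"],4),"yaw y",r.as_matrix()[:,1].round(3),"tilt",r.as_matrix()[:,2].round(3))
    print("shift mm",(r.inv().apply(np.array(xyz)-o["eef_pos"])*1000).round(1),"w",round(o["grip_width"]*1000,1),"grasp",np.round(o["grasp_force"],1),"F",np.round(o["ft_force"],1))
E
python3 -c "
from h import *
go([.659,-.042,.1])"
```

```text
clock: 2.1
eef_pos: [0.4471, 0.1932, 0.2024]
tool_rot: [0.384, 0.923, 0.0, 0.0]
ft_force: [0.5, 0.9, -0.8]
grip_width: 0.0852
grasp_force: 0.0
t 2.1 pos [0.4471 0.1932 0.2024] yaw y [0.709 0.705 0.001] tilt [ 0.  0. -1.]
shift mm [-316.2  -15.5  102.4] w 85.2 grasp 0.0 F [ 0.5  0.9 -0.8]
```

```bash
python3 -m creep '[[[-40,-2,0],[0,0,0]],[[-44,-2,0],[0,0,0]],[[-44,-2,0],[0,0,0]],[[-44,-2,10],[0,0,0]],[[-44,-2,20],[0,0,0]],[[-44,-2,30],[0,0,0]],[[-36,-2,30],[0,0,0]],[[-20,-1.5,22],[0,0,0]],[[0,0,18],[0,0,0]],[[0,0,0],[0,0,0]]]' 85
python3 -c "
from h import *
c=vision.camera('scene'); cv2.imwrite('pics/s1.png',c['image'])
go([.659,-.042,.003])"
```

```text
clock: 3.35
eef_pos: [0.6563, -0.0408, 0.0699]
tool_rot: [0.384, 0.923, -0.001, -0.002]
ft_force: [-0.8, -0.4, 0.3]
grip_width: 0.0849
grasp_force: 0.0
t 3.4 pos [ 0.6572 -0.0406  0.0715] yaw y [ 0.709  0.705 -0.001] tilt [-0.002  0.    -1.   ]
shift mm [-2.4  0.3 68.5] w 84.8 grasp 0.0 F [0.4 0.1 0.5]
```

View pics/s1.png

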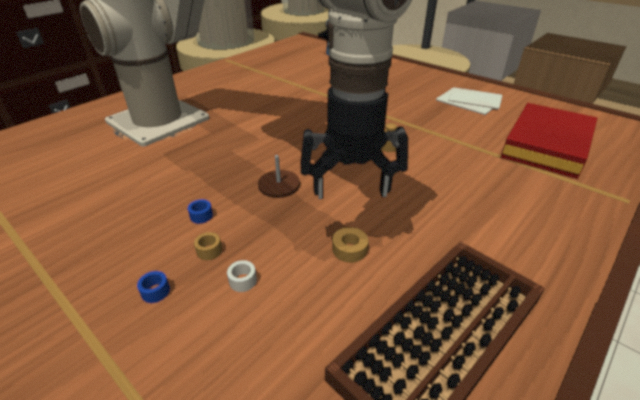

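The gripper, fingers at (320,190) and (387,190), is centred above the wide ring at (350,243). Next I'll descend and grip.

```bash
python3 -m creep '[[[-2,0,20],[0,0,0]],[[0,0,20],[0,0,0]],[[0,0,15],[0,0,0]],[[0,0,8],[0,0,0]],[[0,0,4],[0,0,0]],[[0,0,0],[0,0,0]],[[0,0,0],[0,0,0]]]' 85
python3 -m creep '[[[0,0,0],[0,0,0]],[[0,0,0],[0,0,0]],[[0,0,0],[0,0,0]],[[0,0,0],[0,0,0]],[[0,0,0],[0,0,0]],[[0,0,0],[0,0,0]],[[0,0,0],[0,0,0]],[[0,0,0],[0,0,0]]]' 50
python3 -c "
from h import *
go([.4435,.0057,.11])"
```

```text
clock: 4.28
eef_pos: [0.6599, -0.042, 0.0059]
tool_rot: [0.384, 0.923, 0.0, 0.001]
ft_force: [-0.7, -0.1, 1.1]
grip_width: 0.0854
grasp_force: 0.0
clock: 5.28
eef_pos: [0.6593, -0.042, 0.0052]
tool_rot: [0.384, 0.923, -0.0, -0.0]
ft_force: [-0.3, 0.1, 0.3]
grip_width: 0.0498
grasp_force: 0.0
t 5.28 pos [ 0.6593 -0.042   0.0052] yaw y [ 0.709  0.705 -0.   ] tilt [-0. -0. -1.]
shift mm [ 186.  -119.3 -104.8] w 49.8 grasp 0.0 F [-0.3  0.1  0.3]
```

```bash
python3 -c "
from h import *
c=vision.camera('scene'); cv2.imwrite('pics/s2.png',cv2.resize(c['image'][80:300,220:500],None,fx=2.5,fy=2.5))
c=vision.camera('top'); 
print(vision.place_of(c,'wide_ring_center')[:2])"
```

```text
[]
```

View pics/s2.png

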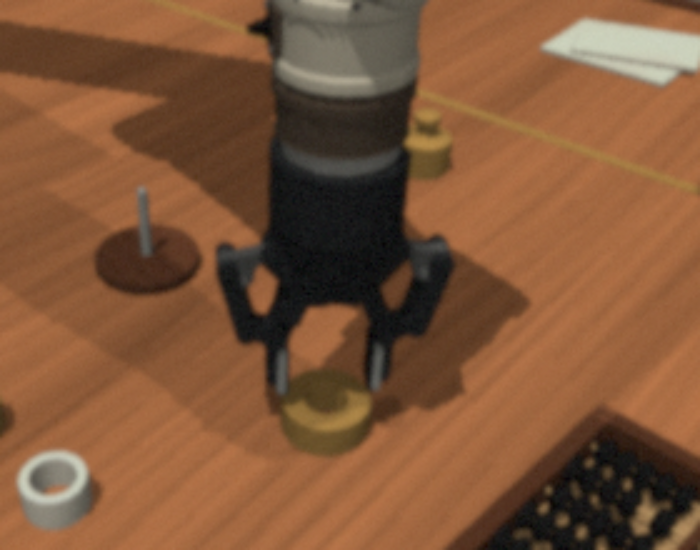

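```bash
python3 -c "
from h import *
c=vision.camera('scene'); W=cloud(c); 
for lo,hi in [(.018,.023),(.021,.027),(.027,.032),(.032,.04)]: print(lo,top(c,[.662,-.043],.045,lo,hi))
for p in [[.659,-.042,0],[.659,-.042,.025],[.659+.0205,-.042+.0205,.005],[.659-.0205,-.042-.0205,.005]]:
  q=cv2.projectPoints(np.array([p]),np.array(c['rvec'],float),np.array(c['tvec'],float),np.array(c['K'],float),None)[0].ravel(); print(p,q.round(1),((q-[220,80])*2.5).round())
"
```

```text
0.018 (140, array([ 0.6601, -0.0419,  0.0289,  0.021 ]))
0.021 (596, array([ 0.66  , -0.041 ,  0.0299,  0.0245]))
0.027 (1, None)
0.032 (4, array([ 0.6614, -0.0458,  0.0304,  0.0393]))
[0.659, -0.042, 0] [348.8 249.5] [322. 424.]
[0.659, -0.042, 0.025] [349.5 238.4] [324. 396.]
[0.6795, -0.021500000000000002, 0.005] [366.7 246.6] [367. 416.]
[0.6385000000000001, -0.0625, 0.005] [331.2 248.1] [278. 420.]
```

```bash
python3 -c "
from h import *
c=vision.camera('scene')
for u in (330,331,332,333,369,370,371,372):
  print(u,[(v,*deproj(c,(u,v)).round(3)) for v in (218,224,228,232,235,238)])
print(bot.get_obs()['joint_pos'])
"
```

```text
330 [(218, np.float64(0.645), np.float64(-0.075), np.float64(0.081)), (224, np.float64(0.641), np.float64(-0.07), np.float64(0.064)), (228, np.float64(0.641), np.float64(-0.069), np.float64(0.055)), (232, np.float64(0.641), np.float64(-0.069), np.float64(0.046)), (235, np.float64(0.614), np.float64(-0.037), np.float64(0.001)), (238, np.float64(0.619), np.float64(-0.042), np.float64(0.0))]
331 [(218, np.float64(0.647), np.float64(-0.074), np.float64(0.081)), (224, np.float64(0.644), np.float64(-0.071), np.float64(0.066)), (228, np.float64(0.644), np.float64(-0.071), np.float64(0.058)), (232, np.float64(0.644), np.float64(-0.071), np.float64(0.05)), (235, np.float64(0.645), np.float64(-0.072), np.float64(0.044)), (238, np.float64(0.618), np.float64(-0.039), np.float64(-0.002))]
332 [(218, np.float64(0.646), np.float64(-0.072), np.float64(0.08)), (224, np.float64(0.645), np.float64(-0.07), np.float64(0.066)), (228, np.float64(0.645), np.float64(-0.069), np.float64(0.057)), (232, np.float64(0.646), np.float64(-0.07), np.float64(0.05)), (235, np.float64(0.646), np.float64(-0.07), np.float
[... 1428 characters left out ...]
, np.float64(0.055)), (232, np.float64(0.689), np.float64(-0.028), np.float64(0.047)), (235, np.float64(0.688), np.float64(-0.026), np.float64(0.04)), (238, np.float64(0.67), np.float64(0.004), np.float64(0.0))]
372 [(218, np.float64(0.687), np.float64(-0.026), np.float64(0.074)), (224, np.float64(0.689), np.float64(-0.028), np.float64(0.064)), (228, np.float64(0.687), np.float64(-0.024), np.float64(0.052)), (232, np.float64(0.663), np.float64(0.017), np.float64(0.001)), (235, np.float64(0.668), np.float64(0.009), np.float64(0.002)), (238, np.float64(0.671), np.float64(0.005), np.float64(0.0))]
[-6.35767707e-02  6.90022052e-01  1.86286005e-01  1.06699985e+00
  8.40790215e-06  7.24225393e-01]
```

The fingertips are really at z≈0.04, about 30 mm higher than the reported TCP suggests, while x and y agree. So the fingers closed above the ring and didn't touch it. I'll open, go lower and check the tip height again.

```bash
cat >> h.py <<'E'
def tips(c):
    """lowest finger heights seen near the tool, above the ring tops, on the pads' camera-side faces"""
    o=bot.get_obs(); W=cloud(c); R=Ro.from_quat(o["tool_rot"]); L=R.inv().apply(W-o["eef_pos"])*1000
    for s in (-1,1):
        m=(s*L[:,1]>o["grip_width"]*500-3)&(s*L[:,1]<o["grip_width"]*500+25)&(np.abs(L[:,0])<16)&(W[:,2]>.004)&(L[:,2]>-90)
        print("finger",s,"n",m.sum(),"tool z low..",np.sort(L[m,2])[::-1][:8].round(), "z",np.sort(W[m,2])[:8].round(3))
E
python3 -m creep '[[[0,0,0],[0,0,0]],[[0,0,0],[0,0,0]],[[0,0,0],[0,0,0]],[[0,0,0],[0,0,0]],[[0,0,0],[0,0,0]],[[0,0,8],[0,0,0]],[[0,0,8],[0,0,0]],[[0,0,0],[0,0,0]]]' 85
python3 -c "
from h import *
go([.659,-.042,.0])
c=vision.camera('scene'); tips(c)"
```

```text
clock: 6.52
eef_pos: [0.6581, -0.0419, -0.0124]
tool_rot: [0.384, 0.923, -0.0, -0.001]
ft_force: [0.6, -0.1, -0.3]
grip_width: 0.0846
grasp_force: 0.0
t 6.53 pos [ 0.6581 -0.0419 -0.0124] yaw y [ 0.709  0.705 -0.002] tilt [-0.003  0.    -1.   ]
shift mm [ -0.7   0.6 -12.4] w 84.6 grasp 0.0 F [ 0.6 -0.1 -0.3]
finger -1 n 219 tool z low.. [-44. -44. -45. -45. -45. -48. -48. -48.] z [0.032 0.032 0.033 0.033 0.034 0.036 0.036 0.036]
finger 1 n 248 tool z low.. [-41. -42. -43. -43. -44. -44. -44. -44.] z [0.029 0.03  0.031 0.031 0.032 0.032 0.032 0.033]
```

```bash
python3 -m creep '[[[0,0,7],[0,0,0]],[[0,0,6],[0,0,0]],[[0,0,4],[0,0,0]],[[0,0,0],[0,0,0]]]' 85
python3 -m creep '[[[0,0,0],[0,0,0]],[[0,0,0],[0,0,0]],[[0,0,0],[0,0,0]],[[0,0,0],[0,0,0]],[[0,0,0],[0,0,0]],[[0,0,0],[0,0,0]],[[0,0,0],[0,0,0]],[[0,0,0],[0,0,0]]]' 45
```

```text
clock: 7.08
eef_pos: [0.6588, -0.0419, -0.0284]
tool_rot: [0.384, 0.923, -0.0, -0.001]
ft_force: [-0.1, 0.5, 0.2]
grip_width: 0.085
grasp_force: 0.0
clock: 8.07
eef_pos: [0.6602, -0.0418, -0.0268]
tool_rot: [0.384, 0.923, 0.0, 0.001]
ft_force: [-0.5, 0.8, 5.1]
grip_width: 0.0562
grasp_force: 64.8
```

Gripped. Lift straight up, then carry to the stand.

```bash
python3 -m creep '[[[0,0,-8],[0,0,0]],[[0,0,-18],[0,0,0]],[[0,0,-28],[0,0,0]],[[0,0,-28],[0,0,0]],[[0,0,-18],[0,0,0]],[[0,0,0],[0,0,0]]]'
python3 -m creep '[[[10,-6,0],[0,0,0]],[[20,-13,0],[0,0,0]],[[32,-20.5,0],[0,0,0]],[[32,-20.5,0],[0,0,0]],[[32,-20.5,0],[0,0,0]],[[30,-19,0],[0,0,0]],[[20,-13,0],[0,0,0]],[[10,-6.5,0],[0,0,0]],[[0,0,0],[0,0,0]],[[0,0,0],[0,0,0]]]'
python3 -c "
from h import *
go([.4435,.0057,-.017])
c=vision.camera('scene'); cv2.imwrite('pics/s3.png',c['image'])
R=c['z_map']; print(top(c,[.4435,.0057],.05,.012,.02)); W=cloud(c)
b=c['image'].reshape(-1,3).astype(int); m=(b[:,2]-b[:,0]>60)&(np.hypot(W[:,0]-.44,W[:,1]-.006)<.06)&(W[:,2]>.05); p=W[m]; print(m.sum(),p.min(0).round(3),p.max(0).round(3))
t=p[p[:,2]>p[:,2].max()-.006]; print(cv2.minEnclosingCircle(t[:,:2].astype(np.float32)))"
```

```text
clock: 8.82
eef_pos: [0.6608, -0.0422, 0.0747]
tool_rot: [0.384, 0.923, 0.001, 0.002]
ft_force: [-0.3, -0.4, -5.0]
grip_width: 0.0562
grasp_force: 64.8
clock: 10.07
eef_pos: [0.4451, 0.0058, 0.0724]
tool_rot: [0.384, 0.923, 0.0, 0.001]
ft_force: [0.3, -0.2, -4.8]
grip_width: 0.0558
grasp_force: 64.9
t 10.07 pos [0.4451 0.0058 0.0724] yaw y [0.709 0.705 0.001] tilt [ 0.002 -0.    -1.   ]
shift mm [ 1.2 -1.3 89.4] w 55.8 grasp 64.9 F [ 0.3 -0.2 -4.8]
(310, array([0.4437, 0.0054, 0.0415, 0.0125]))
252 [ 0.393 -0.029  0.069] [0.476 0.05  0.275]
((0.4627850651741028, 0.03741581737995148), 9.999999747378752e-05)
```

View pics/s3.png

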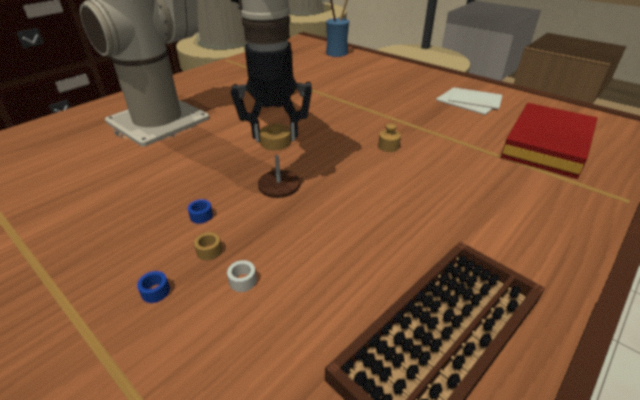

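The wide ring hangs level at (275,135), over the spindle tip at (277,155). I'll check the ring's offset in the grip with a circle fit.

```bash
cat >> h.py <<'E'
from scipy.optimize import least_squares
def held(c,xy,rad,lo,hi):
    """centre of the held ring from its brass outer wall"""
    W=cloud(c); b=cv2.cvtColor(c["image"],cv2.COLOR_BGR2HSV).reshape(-1,3)
    m=(np.hypot(*(W[:,:2]-xy).T)<rad+.015)&(W[:,2]>lo)&(W[:,2]<hi)&(b[:,1]>110)&(b[:,0]>12)&(b[:,0]<30)&(b[:,2]>50)
    p=W[m]; f=least_squares(lambda q:np.hypot(p[:,0]-q[0],p[:,1]-q[1])-rad,xy,loss="soft_l1",f_scale=.002)
    print("held",m.sum(),f.x.round(4),"z",np.percentile(p[:,2],[2,98]).round(3),"rms",np.sqrt(np.mean(f.fun**2)).round(4))
E
python3 -c "
from h import *
c=vision.camera('scene'); held(c,[.4445,.006],.029,.075,.14)"
```

```text
held 727 [0.4448 0.0062] z [0.101 0.125] rms 0.0073
```

```bash
python3 -m creep '[[[1,-1,8],[0,0,0]],[[0,0,16],[0,0,0]],[[0,0,18],[0,0,0]],[[0,0,18],[0,0,0]],[[0,0,14],[0,0,0]],[[0,0,8],[0,0,0]],[[0,0,4],[0,0,0]],[[0,0,1],[0,0,0]],[[0,0,0],[0,0,0]]]'
python3 -c "
from h import *
go([.4435,.0057,-.017])
c=vision.camera('scene'); held(c,[.4435,.006],.029,.016,.05)"
```

```text
clock: 11.3
eef_pos: [0.4428, 0.0059, -0.0144]
tool_rot: [0.384, 0.923, 0.0, 0.0]
ft_force: [-0.8, -0.8, -4.6]
grip_width: 0.0562
grasp_force: 64.8
t 11.3 pos [ 0.4428  0.0059 -0.0144] yaw y [0.709 0.705 0.001] tilt [ 0.001  0.    -1.   ]
shift mm [-0.7  0.3  2.6] w 56.2 grasp 64.8 F [-0.8 -0.8 -4.6]
held 562 [0.4421 0.0067] z [0.017 0.039] rms 0.0071
```

```bash
python3 -m creep '[[[0,0,1],[0,0,0]],[[0,0,0],[0,0,0]],[[0,0,1],[0,0,0]],[[0,0,0],[0,0,0]]]'
```

```text
clock: 11.85
eef_pos: [0.443, 0.0059, -0.0149]
tool_rot: [0.384, 0.923, 0.0, 0.001]
ft_force: [-6.4, 0.5, 14.8]
grip_width: 0.0564
grasp_force: 66.7
```

Seated contact. Release and rise.

```bash
python3 -m creep '[[[0,0,0],[0,0,0]],[[0,0,0],[0,0,0]],[[0,0,0],[0,0,0]],[[0,0,0],[0,0,0]],[[0,0,-10],[0,0,0]],[[0,0,-25],[0,0,0]],[[0,0,-35],[0,0,0]],[[0,0,-30],[0,0,0]],[[0,0,-15],[0,0,0]],[[0,0,0],[0,0,0]]]' 85
python3 -c "
from h import *
c=vision.camera('scene'); print(top(c,[.4435,.006],.045,.033,.041)); print(top(c,[.4895,-.1965],.035,.021,.032))
go([.4895,-.1965,.01])"
```

```text
clock: 13.1
eef_pos: [0.4437, 0.0059, 0.0999]
tool_rot: [0.384, 0.923, 0.001, 0.002]
ft_force: [0.6, 0.6, 0.3]
grip_width: 0.0853
grasp_force: 0.0
(340, array([0.4429, 0.0059, 0.0301, 0.0367]))
(244, array([ 0.4904, -0.1965,  0.0217,  0.0243]))
t 13.15 pos [0.4428 0.0059 0.0988] yaw y [0.709 0.705 0.001] tilt [ 0.002  0.    -1.   ]
shift mm [-176.3 -109.8   88.9] w 85.0 grasp 0.0 F [-0.6 -0.1 -0. ]
```

The wide ring is seated, with its top at z=0.037 and its centre on the spindle. Next is the narrow ring.

```bash
python3 -m creep '[[[-12,-7,0],[0,0,0]],[[-26,-16,0],[0,0,0]],[[-34,-21.5,0],[0,0,0]],[[-34,-21.5,0],[0,0,0]],[[-32,-20,5],[0,0,0]],[[-24,-15,15],[0,0,0]],[[-14,-9,25],[0,0,0]],[[0,0,25],[0,0,0]],[[0,0,10],[0,0,0]],[[0,0,0],[0,0,0]],[[0,0,0],[0,0,0]]]' 68
python3 -c "
from h import *
go([.4900,-.1965,-.028])
c=vision.camera('scene'); cv2.imwrite('pics/s4.png',c['image']); tips(c)"
```

```text
clock: 14.52
eef_pos: [0.4891, -0.1966, 0.0189]
tool_rot: [0.384, 0.923, -0.0, 0.001]
ft_force: [-0.3, -0.2, -0.2]
grip_width: 0.0678
grasp_force: 0.0
t 14.53 pos [ 0.4891 -0.1966  0.0189] yaw y [0.709 0.706 0.   ] tilt [ 0.001 -0.001 -1.   ]
shift mm [-0.5  0.7 46.9] w 67.8 grasp 0.0 F [-0.3 -0.2 -0.2]
finger -1 n 422 tool z low.. [-34. -35. -36. -37. -37. -37. -37. -38.] z [0.053 0.054 0.055 0.056 0.056 0.056 0.057 0.057]
finger 1 n 363 tool z low.. [-36. -37. -37. -38. -39. -39. -39. -40.] z [0.055 0.056 0.057 0.057 0.058 0.058 0.059 0.06 ]
```

View pics/s4.png

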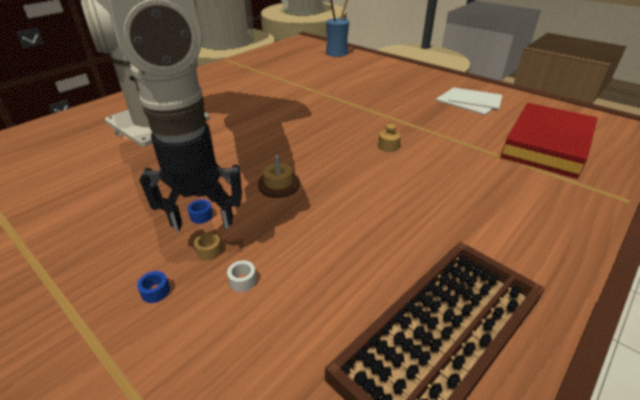

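The wide ring sits on the stand at (278,178). The fingers at (178,225) and (228,225) straddle the brass narrow ring at (207,246), clear of the look-alikes. Next I'll descend and grip.

```bash
python3 -m creep '[[[0,0,12],[0,0,0]],[[0,0,14],[0,0,0]],[[0,0,10],[0,0,0]],[[0,0,6],[0,0,0]],[[0,0,3],[0,0,0]],[[0,0,0],[0,0,0]],[[0,0,0],[0,0,0]]]'
python3 -m creep '[[[0,0,0],[0,0,0]],[[0,0,0],[0,0,0]],[[0,0,0],[0,0,0]],[[0,0,0],[0,0,0]],[[0,0,0],[0,0,0]],[[0,0,0],[0,0,0]],[[0,0,0],[0,0,0]],[[0,0,0],[0,0,0]]]' 30
```

```text
clock: 15.45
eef_pos: [0.4889, -0.1966, -0.0265]
tool_rot: [0.384, 0.923, 0.0, 0.0]
ft_force: [-0.4, 0.3, -0.7]
grip_width: 0.0679
grasp_force: 0.0
clock: 16.45
eef_pos: [0.489, -0.1965, -0.026]
tool_rot: [0.384, 0.923, 0.0, 0.001]
ft_force: [-0.8, 1.8, 5.5]
grip_width: 0.0405
grasp_force: 60.4
```

```bash
python3 -m creep '[[[0,0,-8],[0,0,0]],[[0,0,-18],[0,0,0]],[[0,0,-28],[0,0,0]],[[0,0,-28],[0,0,0]],[[0,0,-18],[0,0,0]],[[0,0,-3],[0,0,0]],[[0,0,0],[0,0,0]]]'
python3 -m creep '[[[10,6,0],[0,0,0]],[[20,12.5,0],[0,0,0]],[[30,19,0],[0,0,0]],[[32,20,0],[0,0,0]],[[32,20,0],[0,0,0]],[[28,17.5,0],[0,0,0]],[[16,10,0],[0,0,0]],[[8,5,0],[0,0,0]],[[0,0,0],[0,0,0]],[[0,0,0],[0,0,0]]]'
python3 -c "
from h import *
go([.4432,.0057,.012])
c=vision.camera('scene'); cv2.imwrite('pics/s5.png',c['image']); held(c,[.4435,.006],.021,.076,.14)"
```

```text
clock: 17.32
eef_pos: [0.4881, -0.1963, 0.0757]
tool_rot: [0.384, 0.923, -0.0, -0.0]
ft_force: [-0.1, -0.1, -2.3]
grip_width: 0.0402
grasp_force: 60.7
clock: 18.58
eef_pos: [0.4424, 0.0054, 0.0761]
tool_rot: [0.384, 0.923, -0.0, -0.0]
ft_force: [0.8, 0.2, -2.6]
grip_width: 0.0402
grasp_force: 60.8
t 18.57 pos [0.4424 0.0054 0.0761] yaw y [ 0.709  0.705 -0.   ] tilt [-0. -0. -1.]
shift mm [-0.4  0.8 64.1] w 40.2 grasp 60.8 F [ 0.8  0.2 -2.6]
held 451 [0.4432 0.005 ] z [0.104 0.128] rms 0.0039
```

View pics/s5.png

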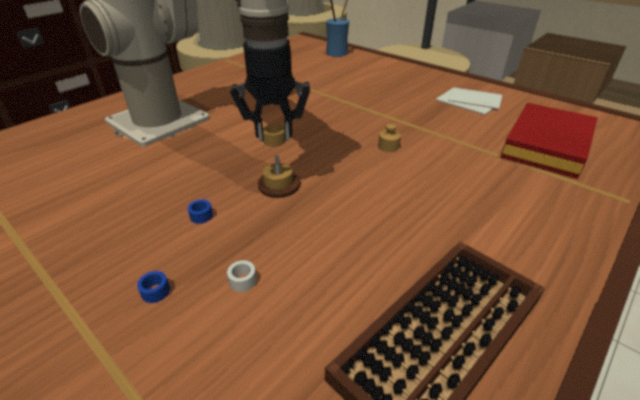

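The narrow ring at (274,133) hangs over the spindle tip at (277,155). Its centre is within 1 mm of the axis, so I'll lower it.

```bash
python3 -m creep '[[[0,0,8],[0,0,0]],[[0,0,14],[0,0,0]],[[0,0,16],[0,0,0]],[[0,0,13],[0,0,0]],[[0,0,7],[0,0,0]],[[0,0,4],[0,0,0]],[[0,0,1],[0,0,0]],[[0,0,0],[0,0,0]],[[0,0,0],[0,0,0]]]'
python3 -m creep '[[[0,0,1],[0,0,0]],[[0,0,0],[0,0,0]],[[0,0,0],[0,0,0]]]'
```

```text
clock: 19.75
eef_pos: [0.4427, 0.0059, 0.0136]
tool_rot: [0.384, 0.923, 0.0, 0.0]
ft_force: [0.7, 0.6, -2.0]
grip_width: 0.0403
grasp_force: 60.7
clock: 20.12
eef_pos: [0.4423, 0.0059, 0.0122]
tool_rot: [0.384, 0.923, 0.0, 0.0]
ft_force: [0.2, -0.4, -2.3]
grip_width: 0.04
grasp_force: 60.7
```

```bash
python3 -m creep '[[[0,0,1],[0,0,0]],[[0,0,0],[0,0,0]],[[0,0,0],[0,0,0]]]'
```

```text
clock: 20.5
eef_pos: [0.4423, 0.0059, 0.0112]
tool_rot: [0.384, 0.923, 0.0, -0.0]
ft_force: [-1.3, 0.9, -0.8]
grip_width: 0.0398
grasp_force: 60.7
```

```bash
python3 -m creep '[[[0,0,1],[0,0,0]],[[0,0,0],[0,0,0]],[[0,0,0],[0,0,0]]]'
```

```text
clock: 20.88
eef_pos: [0.4424, 0.0059, 0.011]
tool_rot: [0.384, 0.923, 0.0, 0.0]
ft_force: [-1.7, -0.6, 5.3]
grip_width: 0.0402
grasp_force: 61.5
```

Contact. Release, rise and check.

```bash
python3 -m creep '[[[0,0,0],[0,0,0]],[[0,0,0],[0,0,0]],[[0,0,0],[0,0,0]],[[0,0,0],[0,0,0]],[[0,0,-10],[0,0,0]],[[0,0,-25],[0,0,0]],[[0,0,-35],[0,0,0]],[[0,0,-30],[0,0,0]],[[0,0,-15],[0,0,0]],[[0,0,0],[0,0,0]],[[0,0,0],[0,0,0]],[[0,0,0],[0,0,0]]]' 75
python3 -c "
from h import *
c=vision.camera('scene'); cv2.imwrite('pics/s6.png',cv2.resize(c['image'][60:260,160:420],None,fx=2.5,fy=2.5))
print(top(c,[.4435,.006],.035,.058,.066),top(c,[.4435,.006],.045,.033,.041)); go([.44,.006,.1])"
```

```text
clock: 22.38
eef_pos: [0.4416, 0.0059, 0.1243]
tool_rot: [0.384, 0.923, -0.0, -0.001]
ft_force: [0.1, -0.1, 0.2]
grip_width: 0.0747
grasp_force: 0.0
(158, array([0.4431, 0.0052, 0.0215, 0.0613])) (205, array([0.4437, 0.0053, 0.0295, 0.0367]))
t 22.43 pos [0.4416 0.0059 0.1243] yaw y [ 0.709  0.705 -0.001] tilt [-0.002 -0.    -1.   ]
shift mm [ 1.2 -1.  24.3] w 74.9 grasp 0.0 F [ 0.5 -0.3 -0.5]
```

View pics/s6.png

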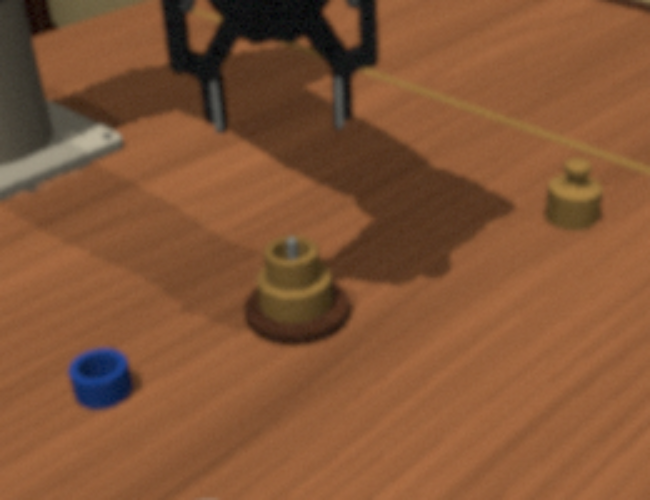

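The crop shows both rings flat on the spindle at (292,285), the knob weight untouched at (573,195) and the gripper clear above.

```bash
python3 -c "
from h import *
print(workorder.job_done())"
```

```text
the job is handed in; nothing more can be done
None
```

The wide ring is on the wooden base with the narrow ring on top, both flat with the spindle through them; the knobbed weight and look-alikes were not touched, and the job was handed in at about 22 s of the 61 s limit.

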